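# Seat the spice turntable on its off-centre pivot pin

## Robot

A 6-joint arm with a two-finger parallel gripper is mounted at the origin on a cart in front of the work surface, level with it; the furniture and walls round the work are solid. World frame = base frame: x ahead of the robot, y to its left, z up, the work surface at z = 0. Lengths are in m, angles in rad, forces in N, time in s.
With the tool pointing down it reaches from about 0.275 to 0.725 m from the base axis. Payload 5.6 kg.
Tool frame: the origin (TCP) lies on the centre line of the jaws, within the pads' length; the fingertips stand 17 mm ahead of it and the grasp point (between the pads) lies 2 mm behind it (robot.tcp_to_tips is the distance from the TCP to the fingertips, in m); z points along the fingers, y is the line along which they close (so a half turn about z gives the same grasp; the last joint's range is limited). The gripper opens to 85 mm and grips with 20 to 120 N. Pads are 22 mm wide; open, the fingers measure 114 mm over their backs; the gripper's body (76 mm by 85 mm) begins 54 mm behind the grasp point. The pads swing forward as they close: fully open they stand 13 mm farther back than shut.
Start: joints at [-1.015, 0.255, 0.108, 0, -1.424, -0.285], TCP at [0.147, -0.53, 0.248] pointing down, gripper open.
Joint ranges: [-2.95, 2.95], [-1.21, 1.97], [-1.09, 1.5], [-2.87, 1.71], [-2.94, -0.07], [-3.05, 3.05]. Speed limits (rad/s): [2.57, 2.57, 3.14, 3.14, 3.14, 3.14].

## Interface

Orientations are given as a rotation vector (axis times angle).
In Python, from bench import robot gives the robot as it stands.
- The arm moves only by the shell command python3 -m pendant 'ROWS'. ROWS is text: rows parted by semicolons, each of 7 numbers parted by spaces: the finger opening in mm, from 0 to 85.4, then the shift along the tool's x, y, z in units of 50 mm (1.0 is 50 mm), then the turn, a rotation vector about the tool's x, y, z in units of 6 degrees (1.0 is 6 degrees). A call has 1 to 8 rows; each row is the pose to reach, as a shift and turn from the pose commanded when the call began, along the tool's axes at that moment; what a row does not reach only later rows make up. A row lasts 1/8 s, in which the tool goes at most 62.5 mm and 10.7 degrees, less where a joint would pass 70% of its speed; a pose out of reach is approached as far as the arm can. A call with a gripper value outside its range is refused whole. The fingers move at their own pace and stop on an object; the grip force is fixed at half the most. Time passes only in rows, so rows that repeat a pose let the fingers close. It gives the time, the measured TCP pose, the force, the opening and the grip force at its end, in the units of the state.
- robot.sense(): the state, without advancing time (a new reading comes with each control period).
- robot.camera(name): name is "scene" or "top" or "wrist"; returns a dict with "image" (480x640x3 uint8, red, green, blue), "depth" (480x640 float32, m along the optical axis (not along the pixel's ray), 0 where there is no reading), "intrinsics" (3x3 intrinsics, pixels), "T" (4x4, takes a point from camera to world coordinates). Camera axes: x right, y up, looking along -z (the intrinsics and any distortion apply to the point x, -y, -z); pixel columns grow to the right and rows downward; lengths in m; the calibration is good to about 2 mm. A picture is of the moment at which its call begins.
- robot.close_job(): hands the job in; it is judged then, once.
The state is a dict: "t": time; "joints": joint angles; "joint_vel": joint speeds; "joint_torque": joint torques, N m; "ee_pos": TCP position; "eef_rot": TCP orientation; "ft_force": force on the tool from outside, world axes, zero at the start; "moment": the same for the moment, N m; "opening": opening from 0.0 (shut) to 1.0 (fully open); "grip_force": force on a finger pad.
Only numpy, scipy, OpenCV 4.12 (cv2) and the standard library are available. Lean on these libraries where they do the work, as an engineer would, in place of code of your own. Each camera call takes 0.05 s, during which the arm holds its last target. There are 200 camera calls.

## Task

Take the round wooden turntable plate by its middle post and put it back on its stand: set it lightly on the stand's pivot pin and nudge it about until the socket under the plate drops over the pin and the plate lies flat and fully home on the stand, then let go. The pin is not quite in the middle of the stand, so feel for it gently: do not press or push hard on the pin or drop the plate onto it, and leave the other things as they are.

Things in the scene. Friction and masses are not known exactly. Their poses are not given: they have to be found in the camera images.
- tray: The turntable plate, loose: round, light wood, 130 mm across, 16 mm thick, a lip round its edge up to z = 23 mm, a brown wooden post in the middle (see tray_post). Underneath, exactly in the middle, a round socket 16.4 mm in diameter and 11 mm deep, open downwards. Origin: centre of the underside; z up. 0.2 to 0.4 kg. Its yaw does not matter.
- tray_post (a point): Grip point on the axis of the plate's post, 46 mm above the plate's underside. The post is round, 24 mm in diameter from 22 mm above the underside up to its top at 70 mm. About 50 N of grip holds it; pressed harder than that grip can hold, the post slips or tips in the fingers.
- stand: The stand, fixed to the worktop: a round brown wooden disc, 100 mm across, 22 mm high. Origin: middle of its underside; z up. A rigid steel pin, 13 mm in diameter, rises 8 mm from its flat top. The pin is NOT in the middle: its axis stands 6 to 9 mm from the middle in a direction that differs every time and is not told.
- stand_top (a point): Middle of the stand's flat top. The plate's underside lies at this height when home (the socket then has 1.7 mm play round the pin) and 8 mm higher while it still rests on top of the pin.
- tin_small: bystander: small food tin with a dark and white band, 58 mm in diameter, 72 mm high, origin at the centre of its underside
- garlic: bystander: a head of garlic, 60 mm wide, 58 mm high, origin at its underside
- salt_shaker: bystander: salt shaker with a grey top, 44 mm in diameter, 90 mm high, origin at the centre of its underside
There are look-alikes about, which are no part of the job. What is shaped like the stand but black is not meant.

How it is judged:
On the way, in this order (a step that is already met when the one before it is completed fails the run):
1. the plate is held over the stand, above the pin's height (horizontal distance between tray and stand below 0.03 m and z of tray in the frame of stand above 0.028 m), for 0.1 s.
2. the plate has dropped over the pin and lies home on the stand (horizontal distance between tray and stand below 0.014 m and z of tray in the frame of stand between 0.019 and 0.0245 m and angle between tray's own z axis and vertical below 0.03 rad), for 0.2 s.
At the end, for the whole second after the job is handed in: The plate lies on the stand with the pin in its socket: origin 19 to 24.5 mm above the stand's origin and within 14 mm of its middle, tilted less than 0.03 rad, released and at rest (all of step 2 and linear speed of tray below 0.01 m/s and angular speed of tray below 0.1 rad/s); the robot touches nothing.
It fails at once if the plate is pressed, pushed or dropped on the pin with more than 30 N while it is not yet home (contact force between tray and stand above 30 N and z of tray in the frame of stand above 0.0265 m).
It fails at once if the tin is moved more than 30 mm or knocked over (distance of tin_small from where it was at the start of the episode above 0.03 m or angle between tin_small's own z axis and vertical above 0.6 rad).
It fails at once if the garlic is moved more than 30 mm or knocked over (distance of garlic from where it was at the start of the episode above 0.03 m or angle between garlic's own z axis and vertical above 0.6 rad).
It fails at once if the salt shaker is moved more than 30 mm or knocked over (distance of salt_shaker from where it was at the start of the episode above 0.03 m or angle between salt_shaker's own z axis and vertical above 0.6 rad).
It also fails if it takes over 64 s, if anything falls off the work surface, if the arm or the gripper's body presses on something with over 40 N, if the wrist force passes 120 N, or if a joint passes its speed limit or range.

## Working session

There is one attempt and no reset: what is moved stays moved. The work goes in short steps, Python scripts to look and compute and a shell command to move; the robot and the scene stay as the last step left them, time stands still between calls to the robot, and variables do not carry over. Pictures are saved under pics/ and viewed, at most 10 in all, crops included, and the job is handed in when it is done.

```bash
mkdir -p pics
python3 - <<'E'
from bench import robot
import cv2,numpy as np
for n in("scene","top"):
    c=robot.camera(n); cv2.imwrite(f"pics/{n}0.png",c["image"][:,:,::-1]); np.savez(n+"0.npz",**c)
s=robot.sense();print(s["t"],s["ee_pos"],s["eef_rot"],s["ft_force"])
E
```

```text
0.1 [ 0.147065   -0.52956464  0.24750624] [ 4.23894189e-01 -3.11255702e+00 -2.57456650e-03] [ 0.22042688 -0.00592527  0.01288994]
```

View pics/scene0.png

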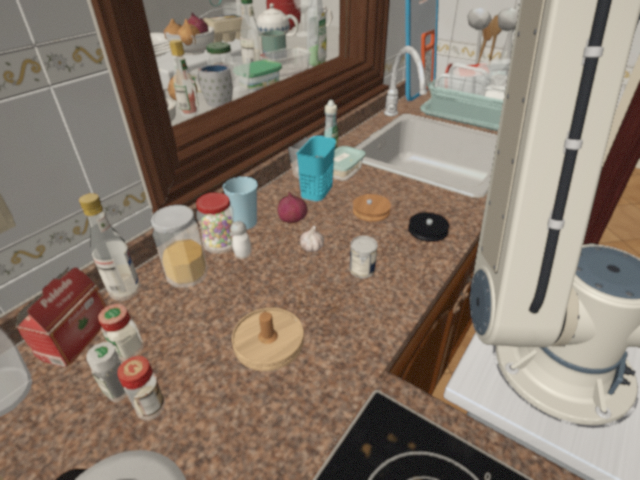

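View pics/top0.png

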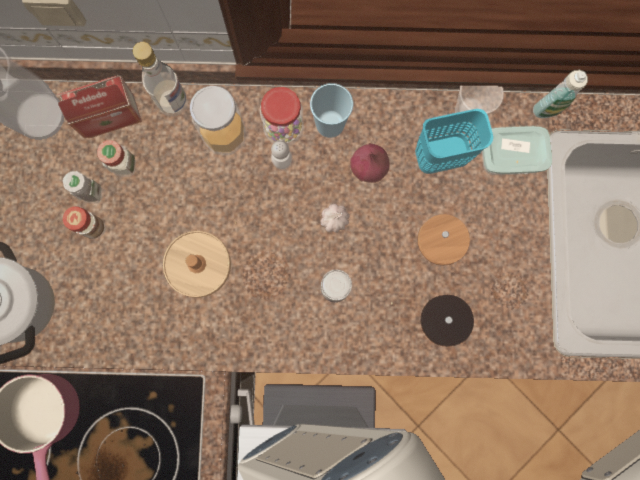

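Top view: the plate is at (197,264) with its post at (194,262). Two stand-shaped discs carry a pin: a brown one at (444,239) and a black one at (447,320). The brown one fits the description, because the black one is explicitly excluded. Bystanders are the tin (336,285), garlic (333,217) and salt shaker (281,153).

```bash
cat > h.py <<'E'
import numpy as np,cv2
def ray(c,u,v,z):
    K,T=c["intrinsics"],c["T"]
    d=T[:3,:3]@np.array([(u-K[0,2])/K[0,0],-(v-K[1,2])/K[1,1],-1.]); o=T[:3,3]
    return o+d*(z-o[2])/d[2]
def blob(im,mask,roi):
    x0,y0,x1,y1=roi; m=np.zeros(im.shape[:2],np.uint8); m[y0:y1,x0:x1]=mask[y0:y1,x0:x1]
    cs,_=cv2.findContours(m,cv2.RETR_EXTERNAL,cv2.CHAIN_APPROX_NONE); k=max(cs,key=cv2.contourArea)
    return cv2.convexHull(k)
def circ(c,hull,z):
    p=np.array([ray(c,*q,z)[:2] for q in hull[:,0]]).astype(np.float32)
    (x,y),r=cv2.minEnclosingCircle(p); A=np.c_[2*p,np.ones(len(p))]
    s=np.linalg.lstsq(A,(p**2).sum(1),rcond=None)[0]
    return s[:2].round(4),round(float(np.sqrt(s[2]+s[0]**2+s[1]**2)),4)
E
python3 - <<'E'
from h import *
c=dict(np.load("top0.npz"));im=c["image"];hsv=cv2.cvtColor(im,cv2.COLOR_RGB2HSV)
print(c["T"].round(3).tolist(),c["intrinsics"].tolist())
for p in [(215,280),(195,257),(430,250),(445,235),(400,240)]: print(p,hsv[p[1],p[0]],c["depth"][p[1],p[0]])
print("tin",ray(c,336,285,.072),"garlic",ray(c,333,217,.04),"salt",ray(c,281,150,.09))
P=np.array([[0]])
# points by depth height
K,T=c["intrinsics"],c["T"];v,u=np.mgrid[:480,:640];d=c["depth"]
X=np.stack([(u-K[0,2])/K[0,0]*d,-(v-K[1,2])/K[1,1]*d,-d],-1)@T[:3,:3].T+T[:3,3]
np.save("X.npy",X);Z=X[...,2]
for nm,roi,zl,z in[("plate",(150,220,240,305),.012,.023),("stand",(410,205,480,272),.012,.022),("post",(150,220,240,305),.055,.07)]:
    m=((Z>zl)&(Z<.12)&(d>0)).astype(np.uint8);h=blob(im,m,roi);print(nm,circ(c,h,z),cv2.boundingRect(h))
a=cv2.resize(im[200:360,400:500],None,fx=3.7,fy=3.7,interpolation=cv2.INTER_CUBIC)
b=cv2.resize(im[220:310,150:245],None,fx=3.7,fy=3.7,interpolation=cv2.INTER_CUBIC)
b=np.vstack([b,np.zeros((a.shape[0]-b.shape[0],b.shape[1],3),np.uint8)])
cv2.imwrite("pics/crop.png",np.hstack([a,b])[:,:,::-1])
E
```

```text
[[0.024, 0.987, -0.157, 0.318], [-1.0, 0.024, -0.002, 0.022], [0.001, 0.157, 0.988, 1.201], [0.0, 0.0, 0.0, 1.0]] [[609.5414044417164, 0.0, 314.617256345101], [0.0, 609.5414044417164, 242.3810016735375], [0.0, 0.0, 1.0]]
(215, 280) [ 16  82 225] 1.1897491
(195, 257) [ 13 123 179] 1.1371778
(430, 250) [ 13 126 195] 1.1916311
(445, 235) [ 16  17 192] 1.1867338
(400, 240) [ 12  87 158] 1.2137053
tin [ 0.41861405 -0.01714422  0.072     ] garlic [ 0.55345374 -0.01000462  0.04      ] salt [0.67001958 0.09208033 0.09      ]
plate (array([0.4583, 0.2538]), 0.0652) (163, 231, 67, 67)
stand (array([ 0.5191, -0.2285]), 0.0494) (418, 214, 52, 50)
post (array([0.4578, 0.2531]), 0.0124) (185, 255, 14, 13)
```

View pics/crop.png

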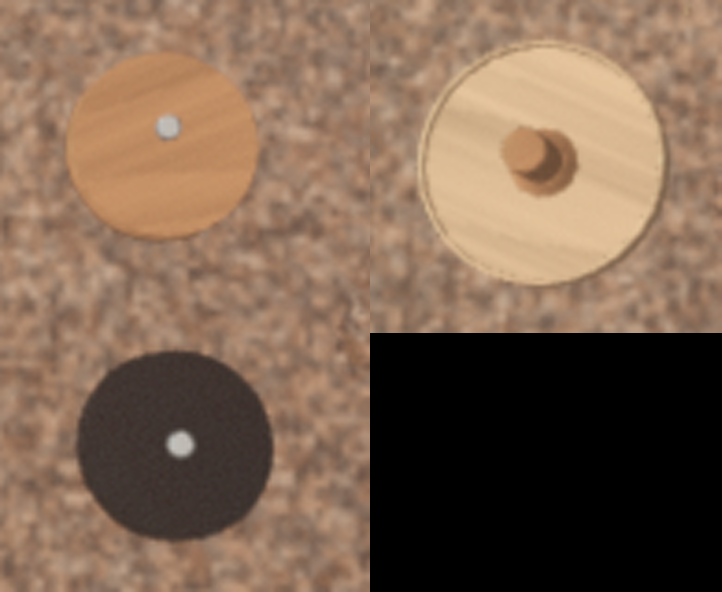

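The crop confirms it: the brown stand has an off-centre pin at about (445.4,234.3), and the plate is at upper right with its post. I'll go over the stand first and look with the wrist camera.

```bash
python3 -m pendant '85 -8 3.4 0 0 0 0;85 -8 3.4 0 0 0 0;85 -8 3.4 0 0 0 0;85 -8 3.4 0 0 0 0;85 -8 3.4 0 0 0 0;85 -8 3.4 0 0 0 0;85 -8 3.4 0 0 0 0;85 -8 3.4 0 0 0 0'
python3 - <<'E'
from h import *
from bench import robot
c=robot.camera("wrist");np.savez("w1.npz",**c);cv2.imwrite("pics/w1.png",c["image"][:,:,::-1])
print(c["T"].round(3).tolist())
t=np.load("top0.npz");t=dict(t);print("pin top",ray(t,444.9,233.8,.03))
E
```

```text
t: 1.1
ee_pos: [0.4893, -0.2563, 0.2468]
eef_rot: [0.431, -3.11, -0.002]
ft_force: [-0.6, 0.1, -0.5]
opening: 0.99
grip_force: 0.0
[[-0.272, -0.924, -0.267, 0.42], [0.962, -0.261, -0.077, -0.276], [0.001, -0.278, 0.961, 0.373], [0.0, 0.0, 0.0, 1.0]]
pin top [ 0.52735306 -0.22898966  0.03      ]
```

View pics/w1.png

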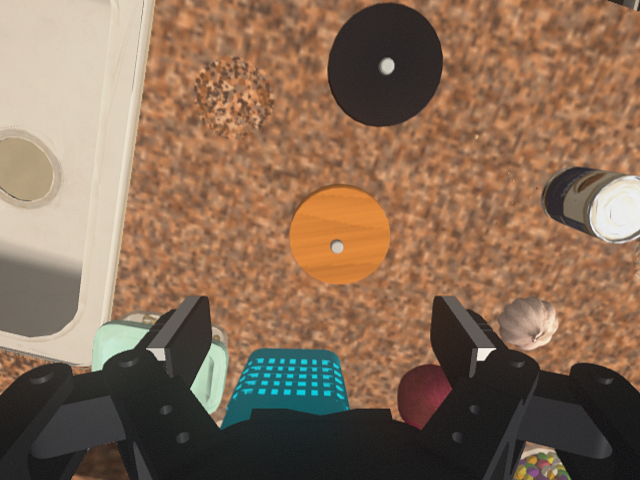

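Wrist view: the brown stand is centred near (340,234) with its pin at (336,247). The black look-alike is at (385,65).

Run:
```python
from h import *
for f,roi,pr in(("w1.npz",(280,175,400,295),10),("top0.npz",(410,205,480,272),6)):
    c=dict(np.load(f));im=c["image"];hsv=cv2.cvtColor(im,cv2.COLOR_RGB2HSV)
    K,T=c["intrinsics"],c["T"];v,u=np.mgrid[:480,:640];d=c["depth"]
    Z=(np.stack([(u-K[0,2])/K[0,0]*d,-(v-K[1,2])/K[1,1]*d,-d],-1)@T[:3,:3].T+T[:3,3])[...,2]
    h=blob(im,((Z>.012)&(Z<.06)).astype(np.uint8),roi); print(f,"stand",circ(c,h,.022))
    ins=np.zeros(Z.shape,np.uint8);cv2.fillConvexPoly(ins,h,1);ins=cv2.erode(ins,np.ones((7,7)))
    g=((hsv[...,1]<90)&(ins>0)).astype(np.uint8);hp=blob(im,g,roi)
    print("pin",cv2.minEnclosingCircle(hp),circ(c,hp,.029), "stand maxZ", np.median(Z[(ins>0)]))
```

```text
w1.npz stand (array([ 0.5166, -0.2291]), 0.049)
pin ((336.71429443359375, 246.0), 6.5854926109313965) (array([ 0.5238, -0.2302]), 0.0063) stand maxZ 0.021976350205428097
top0.npz stand (array([ 0.5191, -0.2285]), 0.0494)
pin ((445.0, 234.0), 3.6056511402130127) (array([ 0.5274, -0.2291]), 0.0069) stand maxZ 0.023494709981009998
```

```bash
python3 -m pendant '85 -1.7 9.8 0 0 0 0;85 -1.7 9.8 0 0 0 0;85 -1.7 9.8 0 0 0 0;85 -1.7 9.8 0 0 0 0;85 -1.7 9.8 0 0 0 0;85 -1.7 9.8 0 0 0 0;85 -1.7 9.8 0 0 0 0;85 -1.7 9.8 0 0 0 0' && python3 -m pendant '85 0 0 0 0 0 0;85 0 0 0 0 0 0'
python3 - <<'E'
from h import *
from bench import robot
c=robot.camera("wrist");np.savez("w2.npz",**c);s=robot.sense()
K,T=c["intrinsics"],c["T"];v,u=np.mgrid[:480,:640];d=c["depth"]
X=(np.stack([(u-K[0,2])/K[0,0]*d,-(v-K[1,2])/K[1,1]*d,-d],-1)@T[:3,:3].T+T[:3,3])
near=np.hypot(X[...,0]-.458,X[...,1]-.2535)
for n,lo,r,z in(("plate",.012,.075,.022),("post",.06,.03,.07)):
    m=((X[...,2]>lo)&(X[...,2]<.1)&(near<r)).astype(np.uint8);h=blob(c["image"],m,(0,0,640,480));print(n,circ(c,h,z),cv2.boundingRect(h))
    q=X[m>0];print(np.median(q,0).round(4))
print(s["t"],s["ee_pos"],s["eef_rot"])
E
```

```text
t: 2.15
ee_pos: [0.4375, 0.2365, 0.2486]
eef_rot: [-0.422, 3.113, 0.0]
ft_force: [0.7, -0.8, -0.2]
opening: 0.996
grip_force: 0.0
t: 2.4
ee_pos: [0.4379, 0.2348, 0.2482]
eef_rot: [0.423, -3.113, 0.001]
ft_force: [1.0, 0.1, -0.2]
opening: 0.995
grip_force: 0.0
plate (array([0.4554, 0.2543]), 0.0649) (269, 157, 134, 131)
[0.451  0.2524 0.0162]
post (array([0.454 , 0.2536]), 0.0121) (324, 224, 27, 29)
[0.4541 0.2537 0.0696]
2.45 [0.43806588 0.23436959 0.24836002] [ 4.21905722e-01 -3.11306640e+00  4.57482474e-04]
```

```bash
python3 -m pendant '85 -.43 .28 1 0 0 0;85 -.43 .28 2 0 0 0;85 -.43 .28 2.8 0 0 0;85 -.43 .28 3.4 0 0 0;85 -.43 .28 3.8 0 0 0;85 -.43 .28 4.05 0 0 0;85 -.43 .28 4.05 0 0 0;85 -.43 .28 4.05 0 0 0' && python3 -m pendant '15 0 0 0 0 0 0;15 0 0 0 0 0 0;15 0 0 0 0 0 0;15 0 0 0 0 0 0;15 0 0 0 0 0 0;15 0 0 0 0 0 0;15 0 0 0 0 0 0;15 0 0 0 0 0 0'
```

```text
t: 3.45
ee_pos: [0.4556, 0.2551, 0.0468]
eef_rot: [-0.423, 3.111, 0.001]
ft_force: [-0.9, 0.2, 1.2]
opening: 0.997
grip_force: 0.0
t: 4.45
ee_pos: [0.4551, 0.2552, 0.0462]
eef_rot: [-0.424, 3.112, 0.001]
ft_force: [-1.5, -1.0, 5.8]
opening: 0.267
grip_force: 58.9
```

```bash
python3 -m pendant '15 0 0 -.3 0 0 0;15 0 0 -.8 0 0 0;15 0 0 -1.4 0 0 0;15 0 0 -2 0 0 0;15 0 0 -2.4 0 0 0;15 0 0 -2.4 0 0 0' && python3 -m pendant '15 .09 -.7 0 0 0 0;15 .22 -1.7 0 0 0 0;15 .36 -2.8 0 0 0 0;15 .5 -3.9 0 0 0 0;15 .64 -5 0 0 0 0;15 .79 -6.1 0 0 0 0;15 .93 -7.2 0 0 0 0;15 1.06 -8.2 0 0 0 0' && python3 -m pendant '15 .1 -.8 0 0 0 0;15 .17 -1.3 0 0 0 0;15 .2 -1.5 0 0 0 0;15 .2 -1.5 0 0 0 0;15 .2 -1.5 0 0 0 0'
python3 - <<'E'
from h import *
from bench import robot
c=robot.camera("top");s=robot.sense()
K,T=c["intrinsics"],c["T"];v,u=np.mgrid[:480,:640];d=c["depth"]
X=(np.stack([(u-K[0,2])/K[0,0]*d,-(v-K[1,2])/K[1,1]*d,-d],-1)@T[:3,:3].T+T[:3,3])
print(s["t"],s["ee_pos"],s["ft_force"],s["moment"],s["opening"])
cv2.imwrite("pics/top2.png",c["image"][120:400,340:580][:,:,::-1].repeat(2,0).repeat(2,1))
E
```

```text
t: 5.2
ee_pos: [0.4554, 0.2554, 0.1673]
eef_rot: [-0.424, 3.111, 0.003]
ft_force: [-0.4, 0.4, -2.4]
opening: 0.268
grip_force: 58.9
t: 6.2
ee_pos: [0.5126, -0.156, 0.1642]
eef_rot: [0.423, -3.111, -0.002]
ft_force: [0.2, 0.7, -2.2]
opening: 0.264
grip_force: 59.1
t: 6.82
ee_pos: [0.5237, -0.2282, 0.1655]
eef_rot: [0.425, -3.112, -0.001]
ft_force: [-0.7, -0.6, -2.9]
opening: 0.265
grip_force: 59.2
6.875 [ 0.52385627 -0.22817738  0.16568518] [-0.01996078  0.04312272 -2.87386128] [ 0.0276929   0.00151589 -0.02225299] 0.26993185470073355
```

View pics/top2.png

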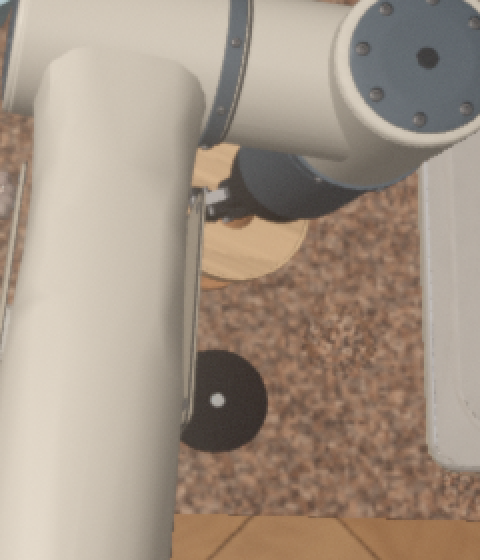

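The plate is held over the brown stand, centred near crop (240,215), and level. I'll lower it to just above the pin.

```bash
python3 -m pendant '15 0 0 .4 0 0 0;15 0 0 .9 0 0 0;15 0 0 1.3 0 0 0;15 0 0 1.5 0 0 0;15 0 0 1.6 0 0 0;15 0 0 1.66 0 0 0;15 0 0 1.66 0 0 0;15 0 0 1.66 0 0 0' && python3 -m pendant '15 0 0 .02 0 0 0;15 0 0 .04 0 0 0;15 0 0 .06 0 0 0;15 0 0 .06 0 0 0'
```

```text
t: 7.88
ee_pos: [0.5243, -0.2293, 0.0833]
eef_rot: [-0.424, 3.112, -0.001]
ft_force: [-0.7, -0.2, -2.6]
opening: 0.266
grip_force: 59.2
t: 8.38
ee_pos: [0.5239, -0.2292, 0.0797]
eef_rot: [0.424, -3.113, -0.0]
ft_force: [0.1, -0.3, -2.1]
opening: 0.267
grip_force: 59.2
```

```bash
python3 -m pendant '15 0 0 .02 0 0 0;15 0 0 .04 0 0 0;15 0 0 .06 0 0 0;15 0 0 .06 0 0 0' && python3 -m pendant '15 0 0 .01 0 0 0;15 0 0 .02 0 0 0;15 0 0 .02 0 0 0'
```

```text
t: 8.88
ee_pos: [0.5239, -0.2292, 0.0767]
eef_rot: [0.424, -3.113, -0.0]
ft_force: [0.1, -0.5, -2.7]
opening: 0.262
grip_force: 59.2
t: 9.25
ee_pos: [0.5239, -0.2292, 0.0757]
eef_rot: [0.424, -3.113, -0.0]
ft_force: [0.5, 0.1, -2.8]
opening: 0.265
grip_force: 59.2
```

Still no contact, so I'll continue in small steps.

```bash
python3 -m pendant '15 0 0 .01 0 0 0;15 0 0 .02 0 0 0;15 0 0 .02 0 0 0' && python3 -m pendant '15 0 0 .01 0 0 0;15 0 0 .02 0 0 0;15 0 0 .02 0 0 0'
```

```text
t: 9.62
ee_pos: [0.5239, -0.2292, 0.0747]
eef_rot: [0.424, -3.113, -0.0]
ft_force: [0.4, -0.0, -2.9]
opening: 0.265
grip_force: 59.2
t: 10.0
ee_pos: [0.5239, -0.2292, 0.0737]
eef_rot: [0.424, -3.113, -0.0]
ft_force: [-0.3, 0.8, -2.1]
opening: 0.267
grip_force: 59.2
```

With no force 2.5 mm below the pin-top level, the socket may already be over the pin. I'll keep going gently.

```bash
python3 -m pendant '15 0 0 .01 0 0 0;15 0 0 .02 0 0 0;15 0 0 .03 0 0 0;15 0 0 .03 0 0 0' && python3 -m pendant '15 0 0 .01 0 0 0;15 0 0 .02 0 0 0;15 0 0 .03 0 0 0;15 0 0 .03 0 0 0'&& python3 -m pendant '15 0 0 .01 0 0 0;15 0 0 .02 0 0 0;15 0 0 .02 0 0 0'
```

```text
t: 10.5
ee_pos: [0.5239, -0.2292, 0.0722]
eef_rot: [0.424, -3.113, -0.0]
ft_force: [-0.1, 0.2, -2.9]
opening: 0.265
grip_force: 59.2
t: 11.0
ee_pos: [0.5239, -0.2292, 0.0707]
eef_rot: [0.424, -3.113, -0.0]
ft_force: [0.6, -0.1, -2.6]
opening: 0.265
grip_force: 59.2
t: 11.38
ee_pos: [0.5239, -0.2292, 0.0697]
eef_rot: [0.424, -3.113, -0.0]
ft_force: [0.8, -0.6, -2.1]
opening: 0.262
grip_force: 59.2
```

```bash
python3 -m pendant '15 0 0 .01 0 0 0;15 0 0 .02 0 0 0;15 0 0 .02 0 0 0' && python3 -m pendant '15 0 0 .01 0 0 0;15 0 0 .01 0 0 0' && python3 -m pendant '15 0 0 .01 0 0 0;15 0 0 .01 0 0 0'
```

```text
t: 11.75
ee_pos: [0.5239, -0.2292, 0.0687]
eef_rot: [0.424, -3.113, -0.0]
ft_force: [0.3, -0.7, -2.8]
opening: 0.265
grip_force: 59.2
t: 12.0
ee_pos: [0.5239, -0.2292, 0.0683]
eef_rot: [0.424, -3.113, -0.0]
ft_force: [-0.6, -0.2, -2.1]
opening: 0.265
grip_force: 59.2
t: 12.25
ee_pos: [0.5239, -0.2292, 0.0682]
eef_rot: [-0.424, 3.113, -0.0]
ft_force: [-1.5, 1.3, 1.2]
opening: 0.266
grip_force: 59.7
```

Contact came at TCP 68.2 mm, 22.0 mm above the height at the grasp, so the plate is home. I'll release and retreat.

```bash
python3 -m pendant '15 0 0 0 0 0 0;15 0 0 0 0 0 0;60 0 0 0 0 0 0;60 0 0 0 0 0 0;60 0 0 0 0 0 0;60 0 0 0 0 0 0;60 0 0 0 0 0 0;60 0 0 0 0 0 0' && python3 -m pendant '60 0 0 -.2 0 0 0;60 0 0 -.6 0 0 0;60 0 0 -1.2 0 0 0;60 0 0 -2 0 0 0;60 0 0 -2.8 0 0 0;60 0 0 -3.4 0 0 0;60 0 0 -3.4 0 0 0;60 0 0 -3.4 0 0 0'
python3 - <<'E'
from h import *
from bench import robot
c=robot.camera("wrist");cv2.imwrite("pics/w3.png",c["image"][:,:,::-1])
K,T=c["intrinsics"],c["T"];v,u=np.mgrid[:480,:640];d=c["depth"]
X=(np.stack([(u-K[0,2])/K[0,0]*d,-(v-K[1,2])/K[1,1]*d,-d],-1)@T[:3,:3].T+T[:3,3])
r=np.hypot(X[...,0]-.524,X[...,1]+.23);q=X[(r>.025)&(r<.055)&(X[...,2]>.02)&(X[...,2]<.06)]
A=np.c_[q[:,:2]-[.524,-.23],np.ones(len(q))];print("plane slope,z at centre",np.linalg.lstsq(A,q[:,2],rcond=None)[0].round(4),len(q))
m=((X[...,2]>.03)&(X[...,2]<.055)&(r<.08)).astype(np.uint8);print(circ(c,blob(c["image"],m,(0,0,640,480)),.045))
E
```

```text
t: 13.25
ee_pos: [0.524, -0.2292, 0.0678]
eef_rot: [-0.424, 3.113, -0.0]
ft_force: [-0.5, 0.3, -0.6]
opening: 0.701
grip_force: 0.0
t: 14.25
ee_pos: [0.5236, -0.229, 0.2376]
eef_rot: [0.424, -3.113, -0.001]
ft_force: [0.0, 0.4, -0.8]
opening: 0.702
grip_force: 0.0
plane slope,z at centre [-0.0011  0.      0.038 ] 9322
(array([ 0.5243, -0.229 ]), 0.0645)
```

View pics/w3.png

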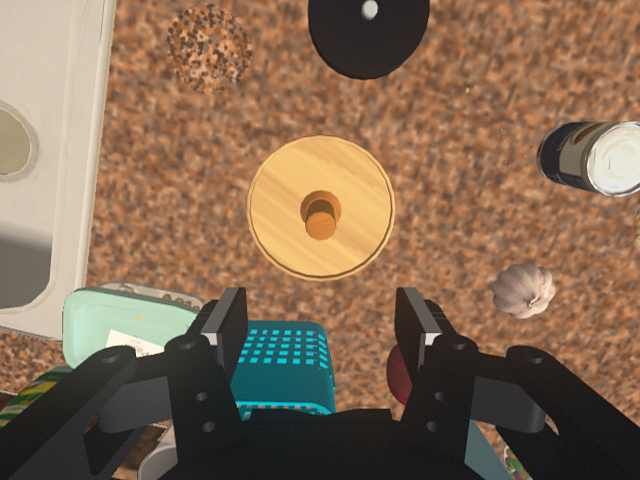

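The plate, at (321,208), lies flat on the stand. Its top is at z = 38.0 mm (22 + 16 mm, so fully home), its slope is about 0.001, and the gripper is clear.

```bash
python3 -c "from bench import robot; print(robot.close_job())"
```

```text
the job is handed in; nothing more can be done
None
```

The turntable plate is back on the brown stand with its socket over the pin, lying flat and fully home; it's released, the other things were left alone, and the job is handed in (no verdict came back).

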